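# Sort the carver's bench

## Robot

A 6-joint arm with a two-finger parallel gripper is mounted at the origin on the work surface. World frame = base frame: x ahead of the robot, y to its left, z up, the work surface at z = 0. Lengths are in m, angles in degrees, forces in N, time in s.
With the tool pointing down it reaches from about 0.35 to 0.925 m from the base axis. Payload 6.4 kg.
Tool frame: the origin (TCP) lies midway between the tips of the shut fingers; the grasp point (between the pads) lies 19 mm behind it; z points along the fingers, y is the line along which they close (so a half turn about z gives the same grasp; the last joint's range is limited). The gripper opens to 85 mm and grips with 20 to 120 N. Pads are 22 mm wide; open, the fingers measure 114 mm over their backs; the gripper's body (76 mm by 85 mm) begins 54 mm behind the grasp point. The pads swing forward as they close: fully open they stand 13 mm farther back than shut.
Start: joints at [-86.35, 14.043, 89.255, -0, 76.702, -9.975], TCP at [0.153, -0.632, 0.231] pointing down, gripper open.
Joint ranges: [-179.41, 179.41], [-58.25, 129.5], [7.25, 145.43], [-54.29, 234.29], [11.92, 165.04], [-157.13, 157.13]. Speed limits (degrees/s): [147.25, 147.25, 180, 180, 180, 180].

## Interface

Orientations are given as a 3x3 rotation matrix whose columns are the frame's x, y, z axes.
In Python, from plant import manip, eyes gives the robot as it stands.
- The arm moves only by the tool step_arm, never from a script. Its argument "series" is a list of rows, each a list of 6 numbers: the shift along the tool's x, y, z as a fraction of full scale, then the turn, a rotation vector about the tool's x, y, z as a fraction of full scale. A call has 1 to 5 rows; each row is the pose to reach, as a shift and turn from the pose commanded when the call began, along the tool's axes at that moment, turning the shorter way round; what a row does not reach only later rows make up. Full scale, the value 1, is 500 mm for a shift and pi rad for a turn. A row lasts 1/12 s, in which the tool goes at most 41.7 mm and 7.16 degrees, less where a joint would pass 70% of its speed; a pose out of reach is approached as far as the arm can. A call with a number of a shift or a turn outside -1 to 1 is refused whole. A call with a gripper value outside its range is refused whole. "gripper" is the opening, from 0 (shut) to 1 (fully open), set as the call begins (left out, the last holds). The fingers move at their own pace and stop on an object; "newtons" is the grip in N (left out, the last holds). Time passes only in rows, so rows that repeat a pose let the fingers close. It gives the time, the measured TCP pose, the force, the opening and the grip force at its end, in the units of the state.
- manip.get_state(): the state, without advancing time (a new reading comes with each control period).
- eyes.capture(name): name is "scene" or "top"; returns a dict with "pixels" (420x560x3 uint8, red, green, blue), "z_map" (420x560 float32, m along the optical axis (not along the pixel's ray), 0 where there is no reading), "fx", "fy", "cx", "cy" (pixels), "world_from_camera" (4x4, takes a point from camera to world coordinates). Camera axes: x right, y down, z forward; pixel columns grow to the right and rows downward; lengths in m; the calibration is good to about 2 mm. A picture is of the moment at which its call begins.
- manip.job_done(): hands the job in; it is judged then, once.
The state is a dict: "time_s": time; "q": joint angles; "qd": joint speeds; "effort": joint torques, N m; "ee_pos": TCP position; "tcp_rot": TCP orientation; "wrist_force": force on the tool from outside, world axes, zero at the start; "ft_torque": the same for the moment, N m; "gripper_width": finger opening in m; "gripper_force": force on a finger pad.
Only numpy, scipy, OpenCV 4.12 (cv2) and the standard library are available. Lean on these libraries where they do the work, as an engineer would, in place of code of your own. Each camera call takes 0.05 s, during which the arm holds its last target. There are 200 camera calls.

## Task

Clear the carving bench: put the loose palm gouge in the long shallow tool tray, so that all of it lies inside, and both carved rosettes in the squarer, deeper crate. Take the sprung clamp off the carved panel and clip it, upright, onto the top edge of the dark clamp rack so that it grips the board by itself. Leave all the other things on the bench where they are.

Things in the scene. Friction and masses are not known exactly. Their poses are not given: they have to be found in the camera images.
- gouge: palm gouge (short carving chisel) loose among the rosettes, not one of the five on the card far left: wooden handle 64 x 24 x 24 mm then a thin steel blade 11 mm wide; 136 mm long, 70 g. Origin under the middle of the handle, on its underside; x runs along the tool towards the cutting edge, z up. The handle alone (x from -30 to +30 mm) is the place to grip, across y
- gouge_edge (a point): cutting edge of the gouge, 95 mm from the gouge's origin along its x
- gouge_butt (a point): butt end of the gouge's handle, 41 mm behind the gouge's origin
- rosette_a: carved rosette of pale wood: round, 50 mm across and 14 mm thick, with eight raised petals and a centre bud on top (22 mm high at the bud), 30 g. Origin at the centre of its underside, z up; its straight round rim, from 2 to 12 mm high, is gripped from above
- rosette_b: second carved rosette, the same as the first
- clamp: sprung hand clamp like a big clothes peg, 70 g: two flat black handles up, two steel jaws with black rubber pads down, sitting astride the carved panel's top edge. Origin on the hinge pin; x across the jaws, y along the pin, z up to the handles (tops 57 mm above the pin, 22 mm wide along y). This body is the -x half; the +x half turns on joint clamp_jaw
- clamp_jaw (a joint): jaw opening in rad: 0 shut, 0.28 on a 12 mm board, 0.66 fully open. Pinching the handle tops together along x with 10 N opens it; pinched to the stop the handles are 26 mm over their outsides and nearly parallel, and the pads 23 to 27 mm apart, even about the middle
- clamp_mouth (a point): point between the clamp's jaw pads, 35 mm below the hinge; pads 20 mm along y, from 30 to 40 mm below the hinge
- clamp_grip (a point): midway between the two handles as the clamp sits on the panel, 45 mm above the hinge and 8 mm to -x of it; the handle tops there are 49 mm over their outsides along x
- panel: small carved panel of pale wood standing upright on two feet, fixed to the bench: 12 mm thick (x), 160 mm long (y), 80 mm high, leaf flowers carved on both faces; the clamp starts on its top edge, 10 mm deep. Origin at bench level under its middle
- rack: clamp rack: a plain dark wooden board standing upright on two feet, fixed: 12 mm thick (x), 220 mm long (y), 80 mm high, with another clamp of the same kind already sitting on it 85 mm from the middle towards -y (fixed, stays there). Origin at bench level under its middle
- rack_edge (a point): point on the free part of the rack's top edge, 30 mm from its middle towards +y, 80 mm above the bench; x across the board, y along it
- tray: long shallow plywood tool tray, fixed: outside 200 (x) x 100 (y) x 28 mm high, walls 6 mm, floor 6 mm thick. Origin at bench level under its centre
- crate: deeper, nearly square plywood crate, fixed: outside 160 (x) x 150 (y) x 50 mm high, walls 6 mm, floor 6 mm thick. Origin at bench level under its centre
- offcut: stepped wooden offcut 60 x 40 mm, 40 mm high at its tall end; a bystander. Origin under its centre
- blank: plain uncarved round blank, 50 mm across and 30 mm high; a bystander. Origin under its centre
- stone: grey sharpening slip stone 25 x 60 x 16 mm, lying on the robot's side of the gap between panel and rack; a bystander. Origin under its centre
- glue: white glue bottle, 60 mm across, 140 mm high, far right; a bystander
- wax_tin: flat metal tin, 70 mm across, 40 mm high, near left; a bystander
- dust_brush: bench brush lying near right; a bystander

How it is judged:
By the outcome, as a careful person would: the job done as asked, in the order asked, and still so for the second after the job is handed in, with the robot touching nothing.
It also fails if it takes over 72 s, if anything falls off the work surface, if the arm or the gripper's body presses on something with over 40 N, if the wrist force passes 120 N, or if a joint passes its speed limit or range.

## Working session

There is one attempt and no reset: what is moved stays moved. The work goes in short steps, Python scripts to look and compute and a tool call to move; the robot and the scene stay as the last step left them, time stands still between calls to the robot, and variables do not carry over. Pictures are saved under pics/ and viewed, at most 10 in all, crops included, and the job is handed in when it is done.

Besides the shell and the picture viewer there is one more tool, called after ">>>" in YAML: its name, and indented under it one key for each argument. step_arm: Moves the arm, as the interface text tells. Its arguments: {"type":"object","properties":{"series":{"type":"array","items":{"type":"array","items":{"type":"number"}}},"gripper":{"type":"number"},"newtons":{"type":"number"}},"required":["series"]}

```bash
mkdir -p pics; ls
cat > h.py <<'E'
import numpy as np, cv2
from plant import manip, eyes
def cap(n,save=None):
    c=eyes.capture(n)
    if save: cv2.imwrite('pics/'+save,c['pixels'][:,:,::-1])
    return c
def cloud(c):
    z=c['z_map'];v,u=np.indices(z.shape)
    p=np.stack([(u-c['cx'])/c['fx']*z,(v-c['cy'])/c['fy']*z,z,np.ones_like(z)],-1)
    w=(p@np.array(c['world_from_camera']).T)[...,:3]; w[z==0]=np.nan
    return w
E
python3 - <<'E'
from h import *
for n in ['top','scene']:
    c=cap(n,n+'0.png'); np.savez(n+'0.npz',**c); print(n,c['fx'],c['cx'],c['cy'],np.round(c['world_from_camera'],3).tolist())
s=manip.get_state(); print(s)
E
```

```text
pics
top 390.803731162486 283.9339832338976 208.2118125812391 [[0.042, -0.979, 0.2, 0.303], [-0.999, -0.042, 0.005, -0.018], [0.003, -0.2, -0.98, 1.071], [0.0, 0.0, 0.0, 1.0]]
scene 432.6417668136598 290.8456377719032 211.66386397455403 [[-0.744, 0.512, -0.43, 0.923], [0.668, 0.553, -0.498, 0.471], [-0.017, -0.658, -0.753, 0.876], [0.0, 0.0, 0.0, 1.0]]
{'time_s': 0.1, 'q': array([-8.63498448e+01,  1.40790914e+01,  8.93188921e+01,  1.20934522e-03,
        7.67026778e+01, -9.97372044e+00]), 'qd': array([-0.03733771, -0.20468887, -0.18725559,  0.04361365,  0.03700604,
        0.00409919]), 'effort': array([-4.36814207e-04, -4.30671537e+01, -3.27128291e+01, -1.48650911e-04,
        2.84780857e-03,  1.93124799e-05]), 'ee_pos': array([ 0.15309984, -0.63118798,  0.23029292]), 'tcp_rot': array([[ 9.71864093e-01,  2.35542303e-01, -9.13501206e-05],
       [ 2.35542097e-01, -9.71862563e-01,  1.75461367e-03],
       [ 3.24505983e-04, -1.72676282e-03, -9.99998456e-01]]), 'wrist_force': array([-0.64259751,  0.20008051,  0.7442422 ]), 'ft_torque': array([-0.01366824,  0.02242304,  0.02085237]), 'gripper_force': 0.0, 'gripper_width': 0.08565017488562557}
```

View pics/top0.png

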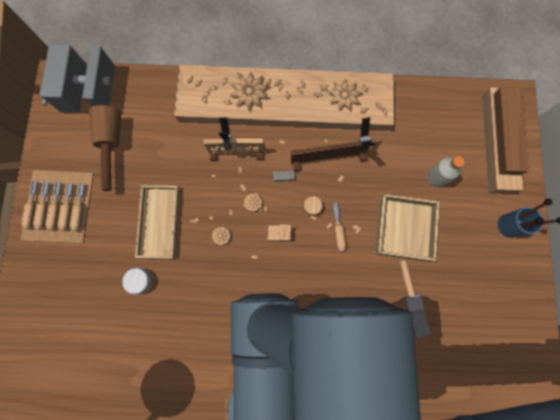

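View pics/scene0.png

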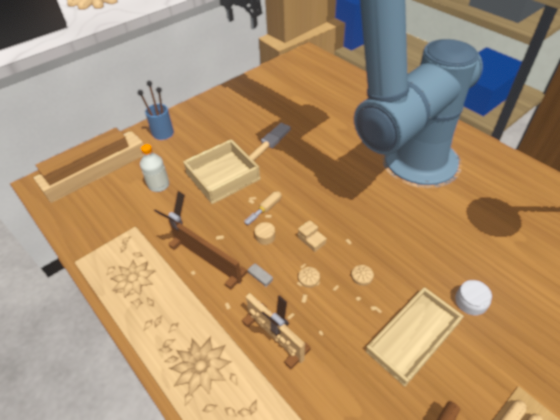

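Top view: rosettes at about (252,202) and (221,236), and the plain blank at (313,205). The loose gouge is at (340,228) with its blade pointing up, the tray at (158,222) and the crate at (408,227). The panel is at (237,148) with its clamp at (225,132), and the rack at (333,151) with its fixed clamp at (366,137). The scene view agrees.

```bash
cat > meas.py <<'E'
from h import *
T=dict(np.load('top0.npz')); S=dict(np.load('scene0.npz')); W={'top':cloud(T),'scene':cloud(S)}
def pts(n,cx,cy,r,z0,z1):
    w=W[n]; m=(np.hypot(w[...,0]-cx,w[...,1]-cy)<r)&(w[...,2]>z0)&(w[...,2]<z1); return w[m]
def at(u,v): return W['top'][v,u]
for n in W:
    b=pts(n,.45,0.1,.25,-.03,.03); print(n,'table z',np.median(b[:,2]))
    zo=np.median(b[:,2])
    for name,(u,v),r,z0 in [('ros1',(252,202),.035,.008),('ros2',(221,236),.035,.008),('blank',(313,205),.035,.02),('gouge',(340,228),.085,.008),('crate',(408,227),.12,.040),('tray',(158,222),.13,.020),('panel',(237,150),.11,.065),('rack',(331,152),.13,.065),('stone',(284,175),.045,.008)]:
        c=at(u,v); z1={'panel':.084,'rack':.084,'tray':.035,'crate':.06}.get(name,.06)
        p=pts(n,c[0],c[1],r,z0+zo,z1+zo)
        if len(p)<5: print(name,'few',len(p),c);continue
        (mx,my),(a,bb),ang=cv2.minAreaRect(p[:,:2].astype(np.float32)*1000)
        (ex,ey),rr=cv2.minEnclosingCircle(p[:,:2].astype(np.float32)*1000)
        print(name,len(p),'rect',np.round([mx,my,a,bb,ang],1),'circ',np.round([ex,ey,rr],1),'zmax',round(p[:,2].max(),4))
    for name,(u,v) in [('panel',(237,150)),('rack',(331,152))]:
        c=at(u,v); p=pts(n,c[0],c[1],.14,.088+zo,.2)
        (mx,my),(a,bb),ang=cv2.minAreaRect(p[:,:2].astype(np.float32)*1000)
        print(name,'clamp',len(p),np.round([mx,my,a,bb,ang],1),p[:,2].max())
        for lo,hi in [(.088,.1),(.1,.12),(.12,.14),(.14,.152),(.152,.175)]:
            q=p[(p[:,2]>lo)&(p[:,2]<hi)]
            if len(q): print('  ',lo,len(q),np.round(q.min(0),3),np.round(q.max(0),3))
E
python3 meas.py
python3 - <<'E'
import cv2,numpy as np
t=cv2.imread('pics/top0.png')[105:265,195:395]
s=cv2.imread('pics/scene0.png')[180:370,140:340]
cv2.imwrite('pics/crop0.png',np.hstack([cv2.resize(t,(390,312),interpolation=2),cv2.resize(s,(390,312+58),interpolation=2)[:312]]))
E
```

```text
top table z 0.00017202041677943924
ros1 246 rect [531.5  76.4  48.3  47.6   8.7] circ [531.7  77.   24.9] zmax 0.0243
ros2 263 rect [435.7 157.3  47.6  46.7   6.4] circ [435.6 157.6  25.2] zmax 0.0252
blank few 0 [nan nan nan]
gouge 385 rect [ 467.6 -135.2  135.8   73.7   13.2] circ [ 470.3 -144.7   70.3] zmax 0.0349
crate 645 rect [ 475.6 -343.4  151.1  160.3   84.7] circ [ 476.1 -344.3  106.9] zmax 0.0549
tray 587 rect [466.6 333.2 200.8 102.2   1.9] circ [466.8 332.2 110.8] zmax 0.0324
panel 346 rect [683.4 133.9  35.1 159.2  11.9] circ [682.7 133.8  80. ] zmax 0.0838
rack 424 rect [ 676.9 -130.9   15.8  219.8    9.9] circ [ 680.4 -130.3  109.9] zmax 0.0841
stone 244 rect [617.1 -12.7  48.3  77.4  36.6] circ [618.8 -11.4  38.9] zmax 0.0576
panel clamp 251 [692.6 148.3  49.1  23.4   5.1] 0.16429852274665502
   0.088 22 [0.669 0.139 0.089] [0.696 0.156 0.099]
   0.1 59 [0.673 0.136 0.101] [0.7  0.16 0.12]
   0.12 67 [0.672 0.138 0.12 ] [0.706 0.161 0.139]
   0.14 45 [0.67  0.137 0.14 ] [0.711 0.161 0.152]
   0.152 58 [0.668 0.138 0.152] [0.716 0.161 0.164]
rack clamp 278 [ 693.6 -21
[... 1065 characters left out ...]
8.1] zmax 0.0585
panel clamp 387 [693.2 148.2  47.6  26.5   1.2] 0.16568075465830878
   0.088 29 [0.672 0.141 0.089] [0.7   0.161 0.1  ]
   0.1 138 [0.673 0.135 0.1  ] [0.701 0.161 0.12 ]
   0.12 77 [0.674 0.137 0.12 ] [0.707 0.161 0.14 ]
   0.14 48 [0.671 0.137 0.14 ] [0.712 0.161 0.151]
   0.152 95 [0.669 0.137 0.152] [0.717 0.161 0.166]
rack clamp 343 [ 695.2 -215.1   78.7   27.1    9.7] 0.15979837863932023
   0.088 19 [ 0.683 -0.223  0.089] [ 0.708 -0.203  0.099]
   0.1 120 [ 0.68  -0.229  0.1  ] [ 0.709 -0.201  0.12 ]
   0.12 98 [ 0.667 -0.23   0.12 ] [ 0.72  -0.199  0.14 ]
   0.14 53 [ 0.661 -0.231  0.14 ] [ 0.727 -0.198  0.152]
   0.152 53 [ 0.656 -0.232  0.152] [ 0.735 -0.198  0.16 ]
```

View pics/crop0.png

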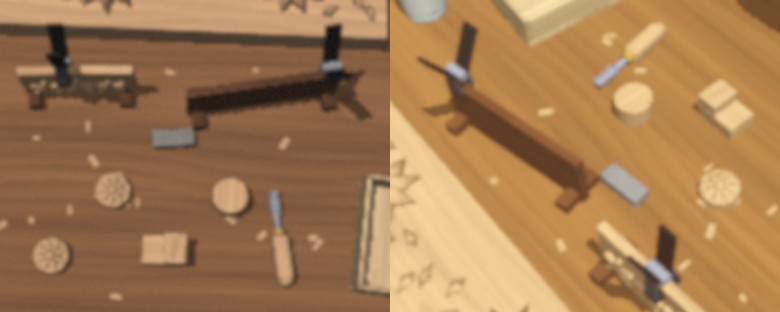

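The crop confirms which object is which. Now I'll refine the gouge axis and the two board lines, and add a helper that computes moves.

```bash
cat > m2.py <<'E'
exec(open('meas.py').read().split('for n in W:')[0])
for n in W:
    w=W[n]; 
    m=((w[...,2]>.007)&(w[...,2]<.06)&(abs(w[...,0]-.47)<.11)&(abs(w[...,1]+.148)<.07)).astype(np.uint8)
    k,l,st,ce=cv2.connectedComponentsWithStats(m)
    for i in range(1,k):
        if st[i,4]<60: continue
        p=w[l==i]; q=p[:,:2]; c=q.mean(0); d=np.linalg.svd(q-c,full_matrices=False)[2][0]; d*=np.sign(d[0]); s=(q-c)@d; nrm=np.array([-d[1],d[0]])
        t=(q-c)@nrm
        print(n,len(p),'c',np.round(c,4),'dir',np.round(np.degrees(np.arctan2(d[1],d[0])),1),'ends',np.round(c+d*s.min(),4),np.round(c+d*s.max(),4),'z',p[:,2].max().round(4))
        for lo in np.arange(s.min(),s.max(),.02):
            j=(s>=lo)&(s<lo+.02); print('   ',np.round([lo-s.min(),(t[j].min()+t[j].max())/2,np.ptp(t[j])],4),p[j,2].max().round(3))
    for nm,cx,cy,hl,ex in [('panel',.684,.134,.085,(.13,.17)),('rack',.684,-.131,.115,(-.26,-.185))]:
        p=w[(w[...,2]>.076)&(w[...,2]<.087)&(abs(w[...,0]-cx)<.05)&(abs(w[...,1]-cy)<hl)]
        a=p; p=p[(p[:,1]<ex[0])|(p[:,1]>ex[1])]
        f=np.polyfit(p[:,1],p[:,0],1); r=p[:,0]-np.polyval(f,p[:,1])
        mid=np.polyval(f,p[:,1]); lo,hi=np.percentile(r,[3,97]); print(n,nm,len(p),'x=%.4f*y+%.4f'%tuple(f),'mid shift %.4f width %.4f'%((lo+hi)/2,hi-lo),'yr',a[:,1].min().round(4),a[:,1].max().round(4),'z',np.percentile(p[:,2],[10,50,95]).round(4))
    p=w[(w[...,2]>.15)&(w[...,2]<.18)&(abs(w[...,0]-.69)<.05)&(abs(w[...,1]-.148)<.03)]
    for s in (p[p[:,0]<.69],p[p[:,0]>.69]): print('handle',len(s),np.round(np.r_[s.min(0),s.max(0)],4))
    p=w[(w[...,2]>.1)&(w[...,2]<.12)&(abs(w[...,0]-.69)<.05)&(abs(w[...,1]-.148)<.03)]
    print('hinge',np.round(np.r_[p.min(0),p.max(0)],4))
E
python3 m2.py
cat >> h.py <<'E'
def go(x,y,z,yaw,fr=None):
    """print series numbers; yaw = world angle (deg) of tool x axis, tool down. fr=(pos,yaw) commanded start"""
    from scipy.spatial.transform import Rotation as R
    s=manip.get_state()
    def rot(a): a=np.radians(a);return np.array([[np.cos(a),np.sin(a),0],[np.sin(a),-np.cos(a),0],[0,0,-1.]])
    p,M=(s['ee_pos'],s['tcp_rot']) if fr is None else (np.array(fr[:3]),rot(fr[3]))
    d=M.T@(np.array([x,y,z])-p)/.5; r=R.from_matrix(M.T@rot(yaw)).as_rotvec()/np.pi
    print('series',np.round(d,4),np.round(r,4))
E
```

```text
top 204 c [ 0.5257 -0.0938] dir -2.1 ends [ 0.5025 -0.0929] [ 0.5506 -0.0947] z 0.0349
    [ 0.     -0.0009  0.0317] 0.035
    [ 0.02   -0.0021  0.034 ] 0.033
    [0.04   0.0014 0.0276] 0.034
top 333 c [ 0.462  -0.1617] dir 8.3 ends [ 0.4064 -0.1698] [ 0.5397 -0.1503] z 0.0272
    [ 0.     -0.0016  0.0244] 0.027
    [ 0.02   -0.001   0.0234] 0.026
    [ 0.04   -0.001   0.0241] 0.027
    [ 0.06   -0.0006  0.0219] 0.026
    [ 0.08   -0.0005  0.0105] 0.017
    [ 0.1    -0.0001  0.0131] 0.018
    [ 1.20e-01 -1.00e-04  1.29e-02] 0.016
top panel 193 x=-0.0622*y+0.6916 mid shift -0.0001 width 0.0121 yr 0.0539 0.2127 z [0.0772 0.0793 0.0822]
top rack 275 x=-0.1946*y+0.6517 mid shift 0.0004 width 0.0122 yr -0.2385 -0.0247 z [0.0772 0.0795 0.0826]
handle 26 [0.6679 0.1375 0.15   0.6741 0.1579 0.1643]
handle 40 [0.7064 0.1397 0.15   0.7164 0.1613 0.161 ]
hinge [0.6726 0.1358 0.1011 0.7003 0.1597 0.1199]
scene 328 c [ 0.4692 -0.1601] dir 6.6 ends [ 0.4097 -0.167 ] [ 0.5414 -0.1518] z 0.0278
    [ 0.     -0.0026  0.0224] 0.026
    [ 0.02   -0.0038  0.0252] 0.027
    [ 0.04   -0.0036  0.026 ] 0.028
    [ 0.06   -0.0002  0.0247] 0.027
    [ 0.08   -0.0004  0.0127] 0.018
    [ 0.1    -0.0003  0.0156] 0.02
    [0.12   0.0004 0.0143] 0.018
scene 223 c [ 0.5323 -0.0934] dir 8.8 ends [ 0.507  -0.0973] [ 0.555  -0.0899] z 0.0345
    [ 0.     -0.001   0.0383] 0.034
    [ 0.02   -0.0022  0.0354] 0.035
    [0.04   0.0009 0.023 ] 0.032
scene panel 308 x=-0.0603*y+0.6934 mid shift -0.0002 width 0.0119 yr 0.0527 0.2125 z [0.0778 0.0798 0.0819]
scene rack 332 x=-0.1934*y+0.6543 mid shift -0.0002 width 0.0121 yr -0.2387 -0.0226 z [0.0776 0.0798 0.0824]
handle 68 [0.6693 0.1366 0.15   0.6768 0.1587 0.1657]
handle 36 [0.7088 0.1388 0.1508 0.7172 0.1611 0.1612]
hinge [0.6735 0.1348 0.1001 0.701  0.1614 0.12  ]
```

```bash
cat >> h.py <<'E'
def plan(start,*wps):
    """for each waypoint (x,y,z,yaw): per-call shift/turn numbers and rows needed"""
    from scipy.spatial.transform import Rotation as R
    def rot(a): a=np.radians(a);return np.array([[np.cos(a),np.sin(a),0],[np.sin(a),-np.cos(a),0],[0,0,-1.]])
    p=np.array(start,float)
    for w in wps:
        w=np.array(w,float); n=int(max(1,np.ceil(np.linalg.norm(w[:3]-p[:3])/.208),np.ceil(abs(w[3]-p[3])/35.5)))
        for i in range(n):
            q=p+(w-p)*(1/n); w_=w; M=rot(p[3]); n_=n
            q=p+(w-p)/(n-i)
            d=M.T@(q[:3]-p[:3]); t=-(q[3]-p[3])/180
            rows=max(np.linalg.norm(d)/.0417,abs(t)*180/7.16)
            print(np.round(d/.5,4).tolist(),'rz %.4f'%t,'rows %.1f'%rows,'->',np.round(q,4)); p=q
E
python3 - <<'E'
from h import *
plan((.153,-.632,.231,13.62),(.449,-.165,.12,8.5),(.449,-.165,.002,8.5))
print()
plan((.449,-.165,.002,8.5),(.449,-.165,.12,8.5),(.440,.331,.12,1.9),(.440,.331,.009,1.9))
E
```

```text
[0.2651, -0.2561, 0.074] rz 0.0095 rows 4.5 -> [ 0.2517 -0.4763  0.194  11.9133]
[0.2574, -0.2639, 0.074] rz 0.0095 rows 4.5 -> [ 0.3503 -0.3207  0.157  10.2067]
[0.2494, -0.2714, 0.074] rz 0.0095 rows 4.5 -> [ 0.449 -0.165  0.12   8.5  ]
[0.0, 0.0, 0.236] rz -0.0000 rows 2.8 -> [ 4.49e-01 -1.65e-01  2.00e-03  8.50e+00]

[0.0, 0.0, -0.236] rz -0.0000 rows 2.8 -> [ 0.449 -0.165  0.12   8.5  ]
[0.0429, -0.3279, 0.0] rz 0.0122 rows 4.0 -> [4.46e-01 3.00e-04 1.20e-01 6.30e+00]
[0.0303, -0.3293, 0.0] rz 0.0122 rows 4.0 -> [0.443  0.1657 0.12   4.1   ]
[0.0177, -0.3302, 0.0] rz 0.0122 rows 4.0 -> [0.44  0.331 0.12  1.9  ]
[0.0, 0.0, 0.222] rz -0.0000 rows 2.7 -> [0.44  0.331 0.009 1.9  ]
```

>>> step_arm:
  series:
    - [0.2651, -0.2561, 0.074, 0, 0, 0.0095]
    - [0.2651, -0.2561, 0.074, 0, 0, 0.0095]
    - [0.2651, -0.2561, 0.074, 0, 0, 0.0095]
    - [0.2651, -0.2561, 0.074, 0, 0, 0.0095]
    - [0.2651, -0.2561, 0.074, 0, 0, 0.0095]
  gripper: 0.6
  newtons: 30

```text
time_s: 0.52
ee_pos: [0.2532, -0.4717, 0.1922]
tcp_rot: [[0.978, 0.208, -0.0], [0.208, -0.978, 0.004], [0.0, -0.004, -1.0]]
wrist_force: [-0.5, -0.0, 0.2]
gripper_width: 0.0518
gripper_force: 0.0
```

>>> step_arm:
  series:
    - [0.2574, -0.2639, 0.074, 0, 0, 0.0095]
    - [0.2574, -0.2639, 0.074, 0, 0, 0.0095]
    - [0.2574, -0.2639, 0.074, 0, 0, 0.0095]
    - [0.2574, -0.2639, 0.074, 0, 0, 0.0095]
    - [0.2574, -0.2639, 0.074, 0, 0, 0.0095]

```text
time_s: 0.93
ee_pos: [0.3512, -0.3162, 0.1556]
tcp_rot: [[0.984, 0.18, -0.001], [0.18, -0.984, 0.003], [-0.001, -0.003, -1.0]]
wrist_force: [-0.6, -1.5, -0.1]
gripper_width: 0.0517
gripper_force: 0.0
```

>>> step_arm:
  series:
    - [0.2494, -0.2714, 0.074, 0, 0, 0.0095]
    - [0.2494, -0.2714, 0.074, 0, 0, 0.0095]
    - [0.2494, -0.2714, 0.074, 0, 0, 0.0095]
    - [0.2494, -0.2714, 0.074, 0, 0, 0.0095]
    - [0.2494, -0.2714, 0.074, 0, 0, 0.0095]

```text
time_s: 1.35
ee_pos: [0.4496, -0.1609, 0.119]
tcp_rot: [[0.989, 0.15, -0.001], [0.15, -0.989, 0.002], [-0.001, -0.002, -1.0]]
wrist_force: [-0.9, -0.2, -0.2]
gripper_width: 0.0512
gripper_force: 0.0
```

>>> step_arm:
  series:
    - [0, 0, 0.05, 0, 0, 0]
    - [0, 0, 0.1, 0, 0, 0]
    - [0, 0, 0.1, 0, 0, 0]
    - [0, 0, 0.1, 0, 0, 0]

```text
time_s: 1.68
ee_pos: [0.448, -0.1639, 0.0691]
tcp_rot: [[0.989, 0.148, -0.003], [0.148, -0.989, 0.002], [-0.003, -0.003, -1.0]]
wrist_force: [-0.3, -0.1, 0.8]
gripper_width: 0.0509
gripper_force: 0.0
```

>>> step_arm:
  series:
    - [0, 0, 0.05, 0, 0, 0]
    - [0, 0, 0.1, 0, 0, 0]
    - [0, 0, 0.136, 0, 0, 0]
    - [0, 0, 0.136, 0, 0, 0]
    - [0, 0, 0.136, 0, 0, 0]

```text
time_s: 2.1
ee_pos: [0.4494, -0.1653, 0.0032]
tcp_rot: [[0.989, 0.147, 0.0], [0.147, -0.989, -0.0], [0.0, 0.0, -1.0]]
wrist_force: [-0.4, -0.2, 1.0]
gripper_width: 0.0513
gripper_force: 0.0
```

>>> step_arm:
  series:
    - [0, 0, 0, 0, 0, 0]
    - [0, 0, 0, 0, 0, 0]
    - [0, 0, 0, 0, 0, 0]
    - [0, 0, 0, 0, 0, 0]
    - [0, 0, 0, 0, 0, 0]
  gripper: 0

```text
time_s: 2.52
ee_pos: [0.4506, -0.1658, 0.0044]
tcp_rot: [[0.989, 0.148, 0.003], [0.148, -0.989, -0.002], [0.003, 0.003, -1.0]]
wrist_force: [-1.7, -0.2, 6.1]
gripper_width: 0.0233
gripper_force: 30.7
```

>>> step_arm:
  series:
    - [0, 0, -0.04, 0, 0, 0]
    - [0, 0, -0.1, 0, 0, 0]
    - [0, 0, -0.17, 0, 0, 0]
    - [0, 0, -0.236, 0, 0, 0]
    - [0, 0, -0.236, 0, 0, 0]

```text
time_s: 2.93
ee_pos: [0.4534, -0.1674, 0.1281]
tcp_rot: [[0.989, 0.148, 0.012], [0.148, -0.989, -0.008], [0.011, 0.01, -1.0]]
wrist_force: [1.1, -1.2, -0.2]
gripper_width: 0.0235
gripper_force: 29.8
```

>>> step_arm:
  series:
    - [0.02, -0.1, 0, 0, 0, 0.004]
    - [0.04, -0.25, 0, 0, 0, 0.0122]
    - [0.0429, -0.3279, 0, 0, 0, 0.0122]
    - [0.0429, -0.3279, 0, 0, 0, 0.0122]
    - [0.0429, -0.3279, 0, 0, 0, 0.0122]

```text
time_s: 3.35
ee_pos: [0.4446, 0.0062, 0.1199]
tcp_rot: [[0.993, 0.117, -0.001], [0.117, -0.993, 0.002], [-0.001, -0.002, -1.0]]
wrist_force: [-0.2, 0.0, -0.3]
gripper_width: 0.0233
gripper_force: 30.0
```

>>> step_arm:
  series:
    - [0.0303, -0.3293, 0, 0, 0, 0.0122]
    - [0.0303, -0.3293, 0, 0, 0, 0.0122]
    - [0.0303, -0.3293, 0, 0, 0, 0.0122]
    - [0.0303, -0.3293, 0, 0, 0, 0.0122]

```text
time_s: 3.68
ee_pos: [0.443, 0.1676, 0.1207]
tcp_rot: [[0.997, 0.071, 0.001], [0.071, -0.997, 0.0], [0.001, -0.0, -1.0]]
wrist_force: [1.2, -0.7, -1.1]
gripper_width: 0.0235
gripper_force: 30.1
```

>>> step_arm:
  series:
    - [0.0177, -0.2, 0, 0, 0, 0.0122]
    - [0.0177, -0.27, 0, 0, 0, 0.0122]
    - [0.0177, -0.32, 0, 0, 0, 0.0122]
    - [0.0177, -0.3302, 0, 0, 0, 0.0122]
    - [0.0177, -0.3302, 0, 0, 0, 0.0122]

```text
time_s: 4.1
ee_pos: [0.4397, 0.3367, 0.121]
tcp_rot: [[0.999, 0.039, 0.002], [0.039, -0.999, 0.003], [0.002, -0.003, -1.0]]
wrist_force: [-0.2, -0.3, -0.6]
gripper_width: 0.0234
gripper_force: 30.2
```

>>> step_arm:
  series:
    - [0, 0, 0.04, 0, 0, 0]
    - [0, 0, 0.09, 0, 0, 0]
    - [0, 0, 0.14, 0, 0, 0]
    - [0, 0, 0.14, 0, 0, 0]
    - [0, 0, 0.14, 0, 0, 0]

```text
time_s: 4.52
ee_pos: [0.4392, 0.3304, 0.0493]
tcp_rot: [[0.999, 0.033, -0.003], [0.033, -0.999, -0.001], [-0.003, 0.001, -1.0]]
wrist_force: [0.6, -0.4, -0.6]
gripper_width: 0.0234
gripper_force: 30.2
```

Run:
```python
from h import *
c=cap('top'); s=cap('scene')
a=c['pixels'][150:300,90:250,::-1]; b=s['pixels'][230:420,320:520,::-1]
cv2.imwrite('pics/g1.png',np.hstack([cv2.resize(a,(400,375)),cv2.resize(b,(395,375))]))
print(manip.get_state()['ee_pos'],manip.get_state()['gripper_width'])
```

```text
[0.44134304 0.33146666 0.05191416] 0.023527856479670973
```

View pics/g1.png

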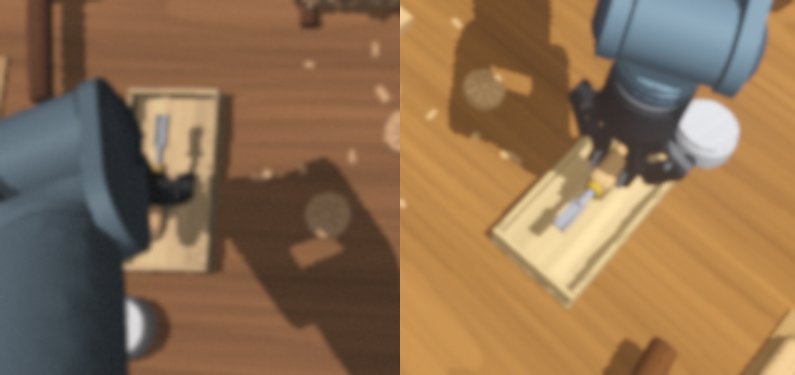

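The gouge hangs level inside the tray outline, with its blade at about (160,130) in the left half, pointing away from the robot. I'll lower it and release.

>>> step_arm:
  series:
    - [0, 0, 0.03, 0, 0, 0]
    - [0, 0, 0.06, 0, 0, 0]
    - [0, 0, 0.08, 0, 0, 0]
    - [0, 0, 0.08, 0, 0, 0]
    - [0, 0, 0.08, 0, 0, 0]

```text
time_s: 5.03
ee_pos: [0.4408, 0.3314, 0.0112]
tcp_rot: [[0.999, 0.033, 0.001], [0.033, -0.999, 0.0], [0.001, -0.0, -1.0]]
wrist_force: [-0.4, 0.7, -0.7]
gripper_width: 0.0235
gripper_force: 30.5
```

>>> step_arm:
  series:
    - [0, 0, 0, 0, 0, 0]
    - [0, 0, 0, 0, 0, 0]
    - [0, 0, 0, 0, 0, 0]
    - [0, 0, 0, 0, 0, 0]
  gripper: 0.48

```text
time_s: 5.37
ee_pos: [0.4404, 0.3314, 0.0108]
tcp_rot: [[0.999, 0.033, 0.001], [0.033, -0.999, 0.0], [0.001, -0.0, -1.0]]
wrist_force: [0.5, -1.8, 0.5]
gripper_width: 0.041
gripper_force: 0.0
```

>>> step_arm:
  series:
    - [0, 0, -0.05, 0, 0, 0]
    - [0, 0, -0.1, 0, 0, 0]
    - [0, 0, -0.18, 0, 0, 0]
    - [0, 0, -0.22, 0, 0, 0]
    - [0, 0, -0.22, 0, 0, 0]

```text
time_s: 5.78
ee_pos: [0.4436, 0.333, 0.1265]
tcp_rot: [[0.999, 0.034, 0.01], [0.033, -0.999, 0.005], [0.01, -0.004, -1.0]]
wrist_force: [0.2, 0.2, 0.0]
gripper_width: 0.0409
gripper_force: 0.0
```

Run:
```python
from h import *
s=(.440,.331,.120,1.9)
plan(s,(.4365,.157,.10,1.9),(.4365,.157,.002,1.9))
print(); plan((.4365,.157,.002,1.9),(.4365,.157,.13,1.9),(.443,-.341,.13,-5.5),(.443,-.341,.009,-5.5))
print(); plan((.443,-.341,.13,-5.5),(.5325,.0765,.10,3),(.5325,.0765,.002,3),(.5325,.0765,.13,3),(.511,-.347,.13,-5.5),(.511,-.347,.009,-5.5))
```

```text
[-0.0185, 0.3476, 0.04] rz -0.0000 rows 4.2 -> [0.4365 0.157  0.1    1.9   ]
[0.0, 0.0, 0.196] rz -0.0000 rows 2.4 -> [0.4365 0.157  0.002  1.9   ]

[0.0, 0.0, -0.256] rz -0.0000 rows 3.1 -> [0.4365 0.157  0.13   1.9   ]
[-0.0067, 0.332, 0.0] rz 0.0137 rows 4.0 -> [ 0.4387 -0.009   0.13   -0.5667]
[0.0076, 0.3319, 0.0] rz 0.0137 rows 4.0 -> [ 0.4408 -0.175   0.13   -3.0333]
[0.0219, 0.3313, 0.0] rz 0.0137 rows 4.0 -> [ 0.443 -0.341  0.13  -5.5  ]
[0.0, 0.0, 0.242] rz -0.0000 rows 2.9 -> [ 0.443 -0.341  0.009 -5.5  ]

[0.0327, -0.2828, 0.02] rz -0.0157 rows 3.4 -> [ 0.4728 -0.2018  0.12   -2.6667]
[0.0467, -0.2808, 0.02] rz -0.0157 rows 3.4 -> [ 0.5027 -0.0627  0.11    0.1667]
[0.0605, -0.2782, 0.02] rz -0.0157 rows 3.4 -> [0.5325 0.0765 0.1    3.    ]
[0.0, -0.0, 0.196] rz -0.0000 rows 2.4 -> [5.325e-01 7.650e-02 2.000e-03 3.000e+00]
[0.0, 0.0, -0.256] rz -0.0000 rows 3.1 -> [0.5325 0.0765 0.13   3.    ]
[-0.0291, 0.2812, 0.0] rz 0.0157 rows 3.4 -> [ 0.5253 -0.0647  0.13    0.1667]
[-0.0152, 0.2823, 0.0] rz 0.0157 rows 3.4 -> [ 0.5182 -0.2058  0.13   -2.6667]
[-0.0012, 0.2827, 0.0] rz 0.0157 rows 3.4 -> [ 0.511 -0.347  0.13  -5.5  ]
[0.0, 0.0, 0.242] rz -0.0000 rows 2.9 -> [ 0.511 -0.347  0.009 -5.5  ]
```

>>> step_arm:
  series:
    - [-0.0185, 0.1, 0, 0, 0, 0]
    - [-0.0185, 0.18, 0.02, 0, 0, 0]
    - [-0.0185, 0.26, 0.04, 0, 0, 0]
    - [-0.0185, 0.3476, 0.04, 0, 0, 0]
    - [-0.0185, 0.3476, 0.04, 0, 0, 0]
  gripper: 0.85

```text
time_s: 6.2
ee_pos: [0.4353, 0.1533, 0.0987]
tcp_rot: [[1.0, 0.029, -0.003], [0.029, -1.0, -0.002], [-0.003, 0.001, -1.0]]
wrist_force: [-0.6, 0.4, -0.4]
gripper_width: 0.0726
gripper_force: 0.0
```

>>> step_arm:
  series:
    - [0, 0, 0.02, 0, 0, 0]
    - [0, 0, 0.08, 0, 0, 0]
    - [0, 0, 0.14, 0, 0, 0]
    - [0, 0, 0.198, 0, 0, 0]
    - [0, 0, 0.198, 0, 0, 0]

```text
time_s: 6.62
ee_pos: [0.4312, 0.1577, -0.0045]
tcp_rot: [[0.999, 0.034, -0.012], [0.034, -0.999, -0.001], [-0.012, 0.0, -1.0]]
wrist_force: [-1.0, 0.8, -0.3]
gripper_width: 0.0725
gripper_force: 0.0
```

>>> step_arm:
  series:
    - [0, 0, 0, 0, 0, 0]
    - [0, 0, 0, 0, 0, 0]
    - [0, 0, 0, 0, 0, 0]
    - [0, 0, 0, 0, 0, 0]
    - [0, 0, 0, 0, 0, 0]
  gripper: 0

```text
time_s: 7.03
ee_pos: [0.4379, 0.1575, 0.0027]
tcp_rot: [[0.999, 0.034, 0.003], [0.034, -0.999, 0.0], [0.003, -0.0, -1.0]]
wrist_force: [0.3, -0.0, -0.8]
gripper_width: 0.0484
gripper_force: 31.0
```

>>> step_arm:
  series:
    - [0, 0, -0.04, 0, 0, 0]
    - [0, 0, -0.1, 0, 0, 0]
    - [0, 0, -0.17, 0, 0, 0]
    - [0, 0, -0.24, 0, 0, 0]
    - [0, 0, -0.258, 0, 0, 0]

```text
time_s: 7.45
ee_pos: [0.4404, 0.1577, 0.1369]
tcp_rot: [[0.999, 0.033, 0.011], [0.033, -0.999, 0.001], [0.012, -0.001, -1.0]]
wrist_force: [1.0, -0.3, -0.6]
gripper_width: 0.0486
gripper_force: 31.3
```

>>> step_arm:
  series:
    - [0, 0.08, 0, 0, 0, 0.004]
    - [-0.0067, 0.18, 0, 0, 0, 0.0137]
    - [-0.0067, 0.26, 0, 0, 0, 0.0137]
    - [-0.0067, 0.332, 0, 0, 0, 0.0137]
    - [-0.0067, 0.332, 0, 0, 0, 0.0137]

```text
time_s: 7.87
ee_pos: [0.4394, -0.0145, 0.1311]
tcp_rot: [[1.0, -0.017, 0.002], [-0.017, -1.0, -0.003], [0.002, 0.003, -1.0]]
wrist_force: [0.9, 1.2, -1.0]
gripper_width: 0.0482
gripper_force: 31.3
```

>>> step_arm:
  series:
    - [0.0076, 0.3319, 0, 0, 0, 0.0137]
    - [0.0076, 0.3319, 0, 0, 0, 0.0137]
    - [0.0076, 0.3319, 0, 0, 0, 0.0137]
    - [0.0076, 0.3319, 0, 0, 0, 0.0137]

```text
time_s: 8.2
ee_pos: [0.4407, -0.1764, 0.1304]
tcp_rot: [[0.999, -0.053, 0.001], [-0.053, -0.999, -0.0], [0.001, 0.0, -1.0]]
wrist_force: [1.1, 0.7, -0.6]
gripper_width: 0.0482
gripper_force: 31.4
```

>>> step_arm:
  series:
    - [0.0219, 0.18, 0, 0, 0, 0.0137]
    - [0.0219, 0.26, 0, 0, 0, 0.0137]
    - [0.0219, 0.3313, 0, 0, 0, 0.0137]
    - [0.0219, 0.3313, 0, 0, 0, 0.0137]
    - [0.0219, 0.3313, 0, 0, 0, 0.0137]

```text
time_s: 8.62
ee_pos: [0.4431, -0.3474, 0.1311]
tcp_rot: [[0.995, -0.101, 0.002], [-0.101, -0.995, -0.004], [0.002, 0.004, -1.0]]
wrist_force: [-1.0, 0.5, 0.3]
gripper_width: 0.0481
gripper_force: 31.4
```

>>> step_arm:
  series:
    - [0, 0, 0.04, 0, 0, 0]
    - [0, 0, 0.1, 0, 0, 0]
    - [0, 0, 0.16, 0, 0, 0]
    - [0, 0, 0.2, 0, 0, 0]
    - [0, 0, 0.2, 0, 0, 0]

```text
time_s: 9.03
ee_pos: [0.4406, -0.3373, 0.0255]
tcp_rot: [[0.995, -0.096, -0.006], [-0.096, -0.995, 0.007], [-0.007, -0.007, -1.0]]
wrist_force: [0.2, -0.1, -0.3]
gripper_width: 0.0482
gripper_force: 31.4
```

>>> step_arm:
  series:
    - [0, 0, 0.02, 0, 0, 0]
    - [0, 0, 0.04, 0, 0, 0]
    - [0, 0, 0.04, 0, 0, 0]
    - [0, 0, 0.04, 0, 0, 0]

```text
time_s: 9.37
ee_pos: [0.4435, -0.3409, 0.0107]
tcp_rot: [[0.995, -0.096, 0.0], [-0.096, -0.995, -0.0], [0.0, 0.0, -1.0]]
wrist_force: [-0.5, -0.5, -0.4]
gripper_width: 0.0485
gripper_force: 31.4
```

>>> step_arm:
  series:
    - [0, 0, 0, 0, 0, 0]
    - [0, 0, 0, 0, 0, 0]
    - [0, 0, 0, 0, 0, 0]
    - [0, 0, 0, 0, 0, 0]
  gripper: 0.78

```text
time_s: 9.7
ee_pos: [0.4436, -0.3412, 0.0109]
tcp_rot: [[0.995, -0.096, 0.001], [-0.096, -0.995, -0.001], [0.001, 0.001, -1.0]]
wrist_force: [-0.7, -0.5, 0.3]
gripper_width: 0.0668
gripper_force: 0.0
```

>>> step_arm:
  series:
    - [0, 0, -0.04, 0, 0, 0]
    - [0, 0, -0.1, 0, 0, 0]
    - [0, 0, -0.18, 0, 0, 0]
    - [0, 0, -0.24, 0, 0, 0]
    - [0, 0, -0.24, 0, 0, 0]

```text
time_s: 10.12
ee_pos: [0.4465, -0.3443, 0.1382]
tcp_rot: [[0.995, -0.096, 0.009], [-0.095, -0.995, -0.01], [0.01, 0.01, -1.0]]
wrist_force: [1.6, -0.4, 0.7]
gripper_width: 0.0665
gripper_force: 0.0
```

Commanded pose is now (.443,-.341,.13), yaw -5.5. Next, the second rosette.

>>> step_arm:
  series:
    - [0.01, -0.08, 0, 0, 0, -0.0157]
    - [0.03, -0.16, 0.02, 0, 0, -0.0157]
    - [0.0327, -0.24, 0.02, 0, 0, -0.0157]
    - [0.0327, -0.2828, 0.02, 0, 0, -0.0157]
  gripper: 0.85

```text
time_s: 10.45
ee_pos: [0.4726, -0.1979, 0.1192]
tcp_rot: [[0.999, -0.045, -0.002], [-0.045, -0.999, 0.002], [-0.002, -0.002, -1.0]]
wrist_force: [0.1, 0.0, 0.3]
gripper_width: 0.0722
gripper_force: 0.0
```

>>> step_arm:
  series:
    - [0.0467, -0.2808, 0.02, 0, 0, -0.0157]
    - [0.0467, -0.2808, 0.02, 0, 0, -0.0157]
    - [0.0467, -0.2808, 0.02, 0, 0, -0.0157]
    - [0.0467, -0.2808, 0.02, 0, 0, -0.0157]

```text
time_s: 10.78
ee_pos: [0.5025, -0.0584, 0.1096]
tcp_rot: [[1.0, 0.006, -0.001], [0.006, -1.0, 0.001], [-0.001, -0.001, -1.0]]
wrist_force: [0.9, -0.2, -0.4]
gripper_width: 0.0724
gripper_force: 0.0
```

>>> step_arm:
  series:
    - [0.0605, -0.12, 0.02, 0, 0, -0.0157]
    - [0.0605, -0.2, 0.02, 0, 0, -0.0157]
    - [0.0605, -0.2782, 0.02, 0, 0, -0.0157]
    - [0.0605, -0.2782, 0.02, 0, 0, -0.0157]
    - [0.0605, -0.2782, 0.02, 0, 0, -0.0157]

```text
time_s: 11.2
ee_pos: [0.5323, 0.0804, 0.0998]
tcp_rot: [[0.998, 0.057, -0.001], [0.057, -0.998, 0.001], [-0.001, -0.001, -1.0]]
wrist_force: [-0.2, 0.0, -0.2]
gripper_width: 0.0727
gripper_force: 0.0
```

>>> step_arm:
  series:
    - [0, 0, 0.04, 0, 0, 0]
    - [0, 0, 0.08, 0, 0, 0]
    - [0, 0, 0.14, 0, 0, 0]
    - [0, 0, 0.18, 0, 0, 0]
    - [0, 0, 0.196, 0, 0, 0]

```text
time_s: 11.62
ee_pos: [0.5302, 0.0761, -0.0009]
tcp_rot: [[0.999, 0.051, -0.006], [0.051, -0.999, 0.0], [-0.006, -0.0, -1.0]]
wrist_force: [0.4, 0.9, -0.1]
gripper_width: 0.0727
gripper_force: 0.0
```

>>> step_arm:
  series:
    - [0, 0, 0, 0, 0, 0]
    - [0, 0, 0, 0, 0, 0]
    - [0, 0, 0, 0, 0, 0]
    - [0, 0, 0, 0, 0, 0]
    - [0, 0, 0, 0, 0, 0]
  gripper: 0

```text
time_s: 12.03
ee_pos: [0.5338, 0.0766, 0.0036]
tcp_rot: [[0.999, 0.052, 0.003], [0.052, -0.999, -0.0], [0.003, 0.0, -1.0]]
wrist_force: [0.8, 0.8, 0.1]
gripper_width: 0.0483
gripper_force: 31.0
```

>>> step_arm:
  series:
    - [0, 0, -0.04, 0, 0, 0]
    - [0, 0, -0.1, 0, 0, 0]
    - [0, 0, -0.17, 0, 0, 0]
    - [0, 0, -0.24, 0, 0, 0]
    - [0, 0, -0.256, 0, 0, 0]

```text
time_s: 12.45
ee_pos: [0.5367, 0.0766, 0.1375]
tcp_rot: [[0.999, 0.052, 0.012], [0.052, -0.999, -0.001], [0.012, 0.001, -1.0]]
wrist_force: [1.1, -0.7, 0.7]
gripper_width: 0.0484
gripper_force: 31.2
```

>>> step_arm:
  series:
    - [-0.01, 0.08, 0, 0, 0, 0.0157]
    - [-0.0291, 0.16, 0, 0, 0, 0.0157]
    - [-0.0291, 0.24, 0, 0, 0, 0.0157]
    - [-0.0291, 0.2812, 0, 0, 0, 0.0157]

```text
time_s: 12.78
ee_pos: [0.5255, -0.0676, 0.131]
tcp_rot: [[1.0, 0.001, 0.002], [0.001, -1.0, -0.001], [0.002, 0.001, -1.0]]
wrist_force: [0.4, -0.2, -0.3]
gripper_width: 0.0489
gripper_force: 31.2
```

>>> step_arm:
  series:
    - [-0.0152, 0.2823, 0, 0, 0, 0.0157]
    - [-0.0152, 0.2823, 0, 0, 0, 0.0157]
    - [-0.0152, 0.2823, 0, 0, 0, 0.0157]
    - [-0.0152, 0.2823, 0, 0, 0, 0.0157]

```text
time_s: 13.12
ee_pos: [0.5181, -0.2102, 0.131]
tcp_rot: [[0.999, -0.05, 0.002], [-0.05, -0.999, -0.002], [0.002, 0.002, -1.0]]
wrist_force: [0.1, -0.5, 0.5]
gripper_width: 0.0483
gripper_force: 31.2
```

>>> step_arm:
  series:
    - [-0.0012, 0.12, 0, 0, 0, 0.0157]
    - [-0.0012, 0.2, 0, 0, 0, 0.0157]
    - [-0.0012, 0.26, 0, 0, 0, 0.0157]
    - [-0.0012, 0.2827, 0, 0, 0, 0.0157]
    - [-0.0012, 0.2827, 0, 0, 0, 0.0157]

```text
time_s: 13.53
ee_pos: [0.5107, -0.3506, 0.1308]
tcp_rot: [[0.995, -0.1, 0.001], [-0.1, -0.995, -0.002], [0.001, 0.002, -1.0]]
wrist_force: [-0.8, -0.0, 0.2]
gripper_width: 0.0484
gripper_force: 31.3
```

>>> step_arm:
  series:
    - [0, 0, 0.04, 0, 0, 0]
    - [0, 0, 0.1, 0, 0, 0]
    - [0, 0, 0.16, 0, 0, 0]
    - [0, 0, 0.2, 0, 0, 0]
    - [0, 0, 0.2, 0, 0, 0]

```text
time_s: 13.95
ee_pos: [0.5083, -0.3424, 0.025]
tcp_rot: [[0.995, -0.095, -0.007], [-0.095, -0.995, 0.008], [-0.008, -0.007, -1.0]]
wrist_force: [-0.8, 0.4, -0.7]
gripper_width: 0.0484
gripper_force: 31.3
```

>>> step_arm:
  series:
    - [0, 0, 0.02, 0, 0, 0]
    - [0, 0, 0.04, 0, 0, 0]
    - [0, 0, 0.04, 0, 0, 0]
    - [0, 0, 0.04, 0, 0, 0]

```text
time_s: 14.28
ee_pos: [0.5115, -0.3467, 0.0108]
tcp_rot: [[0.995, -0.096, 0.0], [-0.096, -0.995, -0.0], [0.0, 0.0, -1.0]]
wrist_force: [0.4, -0.8, 0.3]
gripper_width: 0.0483
gripper_force: 31.3
```

>>> step_arm:
  series:
    - [0, 0, 0, 0, 0, 0]
    - [0, 0, 0, 0, 0, 0]
    - [0, 0, 0, 0, 0, 0]
    - [0, 0, 0, 0, 0, 0]
  gripper: 0.78

```text
time_s: 14.62
ee_pos: [0.5115, -0.3471, 0.0109]
tcp_rot: [[0.995, -0.096, 0.001], [-0.096, -0.995, -0.001], [0.001, 0.001, -1.0]]
wrist_force: [0.7, 0.6, -0.3]
gripper_width: 0.0662
gripper_force: 0.0
```

>>> step_arm:
  series:
    - [0, 0, -0.04, 0, 0, 0]
    - [0, 0, -0.1, 0, 0, 0]
    - [0, 0, -0.18, 0, 0, 0]
    - [0, 0, -0.26, 0, 0, 0]
    - [0, 0, -0.34, 0, 0, 0]

```text
time_s: 15.03
ee_pos: [0.5109, -0.3465, 0.1821]
tcp_rot: [[0.995, -0.096, -0.0], [-0.096, -0.995, 0.0], [-0.0, -0.0, -1.0]]
wrist_force: [0.7, -0.5, -0.6]
gripper_width: 0.0665
gripper_force: 0.0
```

Run:
```python
from h import *
# commanded after last: (.511,-.347,.18,-5.5)
plan((.511,-.347,.18,-5.5),(.52,.05,.24,60),(.693,.149,.24,93.5),(.693,.149,.133,93.5))
```

```text
[-0.0291, -0.396, -0.06] rz -0.1819 rows 4.8 -> [ 0.5155 -0.1485  0.21   27.25  ]
[0.1898, -0.3488, -0.06] rz -0.1819 rows 4.8 -> [5.2e-01 5.0e-02 2.4e-01 6.0e+01]
[0.3445, 0.2006, 0.0] rz -0.1861 rows 4.8 -> [ 0.693  0.149  0.24  93.5  ]
[0.0, 0.0, 0.214] rz -0.0000 rows 2.6 -> [ 0.693  0.149  0.133 93.5  ]
```

>>> step_arm:
  series:
    - [-0.0291, -0.396, -0.06, 0, 0, -0.1819]
    - [-0.0291, -0.396, -0.06, 0, 0, -0.1819]
    - [-0.0291, -0.396, -0.06, 0, 0, -0.1819]
    - [-0.0291, -0.396, -0.06, 0, 0, -0.1819]
    - [-0.0291, -0.396, -0.06, 0, 0, -0.1819]
  gripper: 1

```text
time_s: 15.45
ee_pos: [0.5153, -0.1459, 0.2111]
tcp_rot: [[0.886, 0.463, 0.001], [0.463, -0.886, 0.0], [0.001, 0.0, -1.0]]
wrist_force: [0.1, 0.6, 0.1]
gripper_width: 0.0854
gripper_force: 0.0
```

>>> step_arm:
  series:
    - [0.1898, -0.3488, -0.06, 0, 0, -0.1819]
    - [0.1898, -0.3488, -0.06, 0, 0, -0.1819]
    - [0.1898, -0.3488, -0.06, 0, 0, -0.1819]
    - [0.1898, -0.3488, -0.06, 0, 0, -0.1819]
    - [0.1898, -0.3488, -0.06, 0, 0, -0.1819]

```text
time_s: 15.87
ee_pos: [0.5198, 0.0528, 0.2413]
tcp_rot: [[0.495, 0.869, 0.001], [0.869, -0.495, 0.0], [0.001, 0.001, -1.0]]
wrist_force: [0.4, -0.7, -0.3]
gripper_width: 0.0853
gripper_force: 0.0
```

>>> step_arm:
  series:
    - [0.3445, 0.2006, 0, 0, 0, -0.1861]
    - [0.3445, 0.2006, 0, 0, 0, -0.1861]
    - [0.3445, 0.2006, 0, 0, 0, -0.1861]
    - [0.3445, 0.2006, 0, 0, 0, -0.1861]
    - [0.3445, 0.2006, 0, 0, 0, -0.1861]

```text
time_s: 16.28
ee_pos: [0.695, 0.151, 0.2402]
tcp_rot: [[-0.067, 0.998, 0.001], [0.998, 0.067, 0.0], [0.0, 0.001, -1.0]]
wrist_force: [-0.1, 0.2, 1.0]
gripper_width: 0.0856
gripper_force: 0.0
```

>>> step_arm:
  series:
    - [0, 0, 0, 0, 0, 0]
    - [0, 0, 0.03, 0, 0, 0]
    - [0, 0, 0.06, 0, 0, 0]
    - [0, 0, 0.06, 0, 0, 0]
    - [0, 0, 0.06, 0, 0, 0]

```text
time_s: 16.7
ee_pos: [0.6912, 0.1485, 0.208]
tcp_rot: [[-0.06, 0.998, -0.004], [0.998, 0.06, -0.0], [-0.0, -0.004, -1.0]]
wrist_force: [0.3, -0.1, 0.1]
gripper_width: 0.0856
gripper_force: 0.0
```

Run:
```python
from h import *
c=cap('top'); s=cap('scene')
a=c['pixels'][80:280,180:460,::-1]; b=s['pixels'][200:390,180:400,::-1]
cv2.imwrite('pics/c1.png',np.hstack([cv2.resize(a,(420,300)),cv2.resize(b,(370,300))]))
print(manip.get_state()['ee_pos'],manip.get_state()['tcp_rot'].round(3).tolist())
```

```text
[0.69267815 0.1486893  0.21071654] [[-0.06, 0.998, 0.0], [0.998, 0.06, 0.0], [-0.0, 0.0, -1.0]]
```

View pics/c1.png

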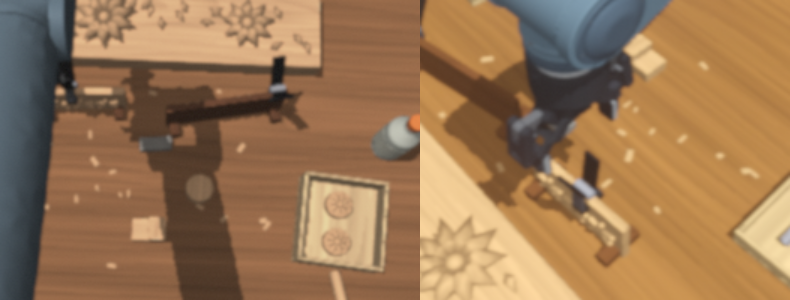

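>>> step_arm:
  series:
    - [0, 0, 0.05, 0, 0, 0]
    - [0, 0, 0.1, 0, 0, 0]
    - [0, 0, 0.154, 0, 0, 0]
    - [0, 0, 0.154, 0, 0, 0]
    - [0, 0, 0.154, 0, 0, 0]

```text
time_s: 17.22
ee_pos: [0.6922, 0.1489, 0.1327]
tcp_rot: [[-0.06, 0.998, -0.002], [0.998, 0.06, -0.0], [0.0, -0.002, -1.0]]
wrist_force: [-0.2, 0.2, 0.2]
gripper_width: 0.0858
gripper_force: 0.0
```

>>> step_arm:
  series:
    - [0, 0, 0, 0, 0, 0]
    - [0, 0, 0, 0, 0, 0]
    - [0, 0, 0, 0, 0, 0]
    - [0, 0, 0, 0, 0, 0]
  gripper: 0.6
  newtons: 25

```text
time_s: 17.55
ee_pos: [0.6941, 0.1493, 0.1353]
tcp_rot: [[-0.061, 0.998, 0.003], [0.998, 0.061, 0.0], [0.0, 0.003, -1.0]]
wrist_force: [0.7, -0.3, 0.3]
gripper_width: 0.0513
gripper_force: 0.0
```

>>> step_arm:
  series:
    - [0, -0.003, 0, 0, 0, 0]
    - [0, -0.006, 0, 0, 0, 0]
    - [0, -0.006, 0, 0, 0, 0]
  gripper: 0.48

```text
time_s: 17.8
ee_pos: [0.6906, 0.1491, 0.134]
tcp_rot: [[-0.061, 0.998, 0.002], [0.998, 0.061, 0.0], [0.0, 0.002, -1.0]]
wrist_force: [2.4, 0.5, -1.0]
gripper_width: 0.0412
gripper_force: 5.4
```

>>> step_arm:
  series:
    - [0, -0.003, 0, 0, 0, 0]
    - [0, -0.006, 0, 0, 0, 0]
    - [0, -0.006, 0, 0, 0, 0]
  gripper: 0.38

```text
time_s: 18.05
ee_pos: [0.6869, 0.1488, 0.1332]
tcp_rot: [[-0.061, 0.998, -0.0], [0.998, 0.061, -0.0], [0.0, -0.0, -1.0]]
wrist_force: [2.3, -0.3, 0.4]
gripper_width: 0.0327
gripper_force: 6.0
```

>>> step_arm:
  series:
    - [0, -0.003, 0, 0, 0, 0]
    - [0, -0.006, 0, 0, 0, 0]
    - [0, -0.006, 0, 0, 0, 0]
    - [0, -0.006, 0, 0, 0, 0]
    - [0, -0.006, 0, 0, 0, 0]
  gripper: 0

```text
time_s: 18.47
ee_pos: [0.6839, 0.1487, 0.133]
tcp_rot: [[-0.061, 0.998, -0.001], [0.998, 0.061, -0.0], [0.0, -0.001, -1.0]]
wrist_force: [0.4, -0.3, -0.8]
gripper_width: 0.0222
gripper_force: 27.2
```

Run:
```python
from h import *
s=cap('scene'); np.savez('s2.npz',**s)
w=cloud(s)
for lo,hi in [(.06,.07),(.07,.085),(.085,.1),(.1,.115),(.115,.13),(.13,.15),(.15,.17)]:
    q=w[(w[...,2]>lo)&(w[...,2]<hi)&(abs(w[...,0]-.685)<.06)&(abs(w[...,1]-.149)<.014)]
    if len(q): print(lo,len(q),np.round(np.r_[q.min(0),q.max(0)],4))
cv2.imwrite('pics/c2.png',cv2.resize(s['pixels'][230:390,200:360,::-1],(600,600)))
st=manip.get_state();print(st['ee_pos'],st['gripper_width'],st['wrist_force'])
```

```text
0.06 76 [0.6541 0.1397 0.06   0.705  0.1622 0.07  ]
0.07 75 [0.6578 0.1406 0.0702 0.7014 0.163  0.0849]
0.085 89 [0.6645 0.1403 0.0851 0.6977 0.1613 0.1   ]
0.1 46 [0.6723 0.1383 0.1001 0.6923 0.1598 0.1148]
0.115 41 [0.6744 0.1374 0.115  0.6937 0.1603 0.1292]
0.13 89 [0.6589 0.1397 0.1301 0.7093 0.161  0.1498]
0.15 113 [0.6592 0.141  0.1502 0.7095 0.161  0.1699]
[0.68397694 0.1486493  0.13307733] 0.022417127598170723 [ 0.09081937 -0.39784058 -1.52783379]
```

View pics/c2.png

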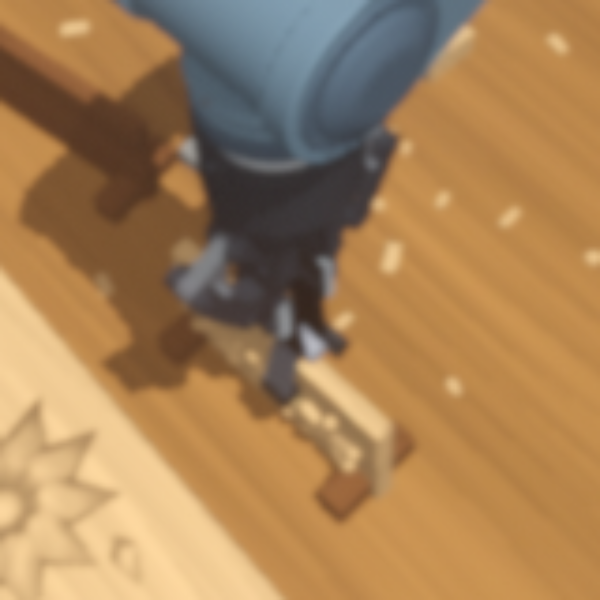

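The clamp is pinched, with its jaws at about (300,350) spread clear of the panel on both sides. Lifting it.

>>> step_arm:
  series:
    - [0, 0, -0.02, 0, 0, 0]
    - [0, 0, -0.06, 0, 0, 0]
    - [0, 0, -0.1, 0, 0, 0]
    - [0, 0, -0.15, 0, 0, 0]
    - [0, 0, -0.2, 0, 0, 0]

```text
time_s: 18.93
ee_pos: [0.6839, 0.1486, 0.2348]
tcp_rot: [[-0.061, 0.998, -0.0], [0.998, 0.061, -0.0], [0.0, -0.0, -1.0]]
wrist_force: [0.2, -1.0, -0.2]
gripper_width: 0.0227
gripper_force: 25.9
```

Run:
```python
from h import *
s=(.684,.1485,.233,93.5)
plan(s,(.6727,-.1015,.233,101),(.6727,-.1015,.133,101))
```

```text
[-0.2488, -0.0265, 0.0] rz -0.0208 rows 3.0 -> [6.784e-01 2.350e-02 2.330e-01 9.725e+01]
[-0.2466, -0.0428, 0.0] rz -0.0208 rows 3.0 -> [  0.6727  -0.1015   0.233  101.    ]
[0.0, 0.0, 0.2] rz -0.0000 rows 2.4 -> [  0.6727  -0.1015   0.133  101.    ]
```

>>> step_arm:
  series:
    - [-0.06, -0.0065, 0, 0, 0, -0.0052]
    - [-0.12, -0.013, 0, 0, 0, -0.0104]
    - [-0.18, -0.02, 0, 0, 0, -0.0156]
    - [-0.2488, -0.0265, 0, 0, 0, -0.0208]
    - [-0.2488, -0.0265, 0, 0, 0, -0.0208]

```text
time_s: 19.35
ee_pos: [0.6786, 0.0182, 0.2344]
tcp_rot: [[-0.121, 0.993, 0.001], [0.993, 0.121, -0.002], [-0.003, 0.001, -1.0]]
wrist_force: [0.0, -0.0, -0.2]
gripper_width: 0.0225
gripper_force: 25.9
```

>>> step_arm:
  series:
    - [-0.08, -0.014, 0, 0, 0, -0.007]
    - [-0.15, -0.026, 0, 0, 0, -0.013]
    - [-0.21, -0.036, 0, 0, 0, -0.0208]
    - [-0.2466, -0.0428, 0, 0, 0, -0.0208]
    - [-0.2466, -0.0428, 0, 0, 0, -0.0208]

```text
time_s: 19.77
ee_pos: [0.6727, -0.1051, 0.2341]
tcp_rot: [[-0.186, 0.983, 0.001], [0.983, 0.186, -0.001], [-0.001, 0.0, -1.0]]
wrist_force: [-1.0, 0.4, -0.9]
gripper_width: 0.0222
gripper_force: 25.8
```

>>> step_arm:
  series:
    - [0, 0, 0.03, 0, 0, 0]
    - [0, 0, 0.06, 0, 0, 0]
    - [0, 0, 0.08, 0, 0, 0]
    - [0, 0, 0.08, 0, 0, 0]
    - [0, 0, 0.08, 0, 0, 0]

```text
time_s: 20.18
ee_pos: [0.672, -0.0999, 0.1912]
tcp_rot: [[-0.192, 0.981, -0.003], [0.981, 0.192, 0.001], [0.002, -0.003, -1.0]]
wrist_force: [-0.2, -0.1, -0.4]
gripper_width: 0.0222
gripper_force: 25.7
```

Run:
```python
from h import *
st=manip.get_state();print(st['ee_pos'],st['gripper_width'])
s=cap('scene'); t=cap('top'); p0=st['ee_pos']; R=st['tcp_rot']
for n,c in(('s',s),('t',t)):
    w=cloud(c); l=(w-p0)@R   # tool coords: x along board, y across, z down
    for lo,hi in [(-.02,0),(0,.01),(.01,.02),(.02,.03),(.03,.04),(.04,.05),(.05,.06),(.06,.07),(.07,.08)]:
        q=l[(l[...,2]>lo)&(l[...,2]<hi)&(abs(l[...,0])<.016)&(abs(l[...,1])<.035)]
        if len(q)>3: print(n,lo,len(q),'x',np.round([q[:,0].min(),q[:,0].max()],4),'y',np.round([q[:,1].min(),q[:,1].max()],4))
cv2.imwrite('pics/c3.png',np.hstack([cv2.resize(s['pixels'][150:310,130:290,::-1],(400,400)),cv2.resize(t['pixels'][90:210,270:390,::-1],(400,400))]))
```

```text
[ 0.67197049 -0.099905    0.19119406] 0.02217578402137649
s -0.02 134 x [-0.0108  0.0125] y [-0.0245  0.0263]
s 0 32 x [-0.0109  0.0113] y [-0.0118  0.011 ]
s 0.01 38 x [-0.009   0.0113] y [-0.0109  0.0108]
s 0.02 39 x [-0.0082  0.0115] y [-0.0097  0.0099]
s 0.03 56 x [-0.0118  0.0133] y [-0.0102  0.0103]
s 0.04 46 x [-0.0091  0.014 ] y [-0.0178  0.0136]
s 0.05 31 x [-0.0089  0.0094] y [-0.0236  0.0179]
s 0.06 68 x [-0.0096  0.0107] y [-0.0278  0.0216]
s 0.07 27 x [-0.0092  0.0109] y [-0.0275  0.0223]
```

View pics/c3.png

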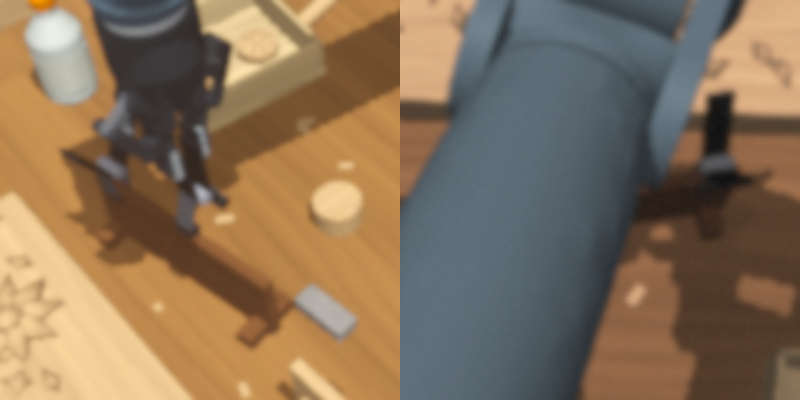

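>>> step_arm:
  series:
    - [0, 0.005, 0, 0, 0, 0]
    - [0, 0.005, 0.02, 0, 0, 0]
    - [0, 0.005, 0.04, 0, 0, 0]
    - [0, 0.005, 0.06, 0, 0, 0]
    - [0, 0.005, 0.06, 0, 0, 0]

```text
time_s: 20.7
ee_pos: [0.6734, -0.1003, 0.1593]
tcp_rot: [[-0.19, 0.982, -0.006], [0.982, 0.19, 0.002], [0.003, -0.005, -1.0]]
wrist_force: [-0.3, 0.3, -2.3]
gripper_width: 0.0222
gripper_force: 25.7
```

>>> step_arm:
  series:
    - [0, 0, 0.015, 0, 0, 0]
    - [0, 0, 0.03, 0, 0, 0]
    - [0, 0, 0.045, 0, 0, 0]
    - [0, 0, 0.045, 0, 0, 0]

```text
time_s: 21.03
ee_pos: [0.6741, -0.1005, 0.1384]
tcp_rot: [[-0.19, 0.982, -0.003], [0.982, 0.19, 0.001], [0.002, -0.003, -1.0]]
wrist_force: [0.1, 0.7, -1.6]
gripper_width: 0.0224
gripper_force: 25.7
```

>>> step_arm:
  series:
    - [0, 0, 0.01, 0, 0, 0]
    - [0, 0, 0.02, 0, 0, 0]
    - [0, 0, 0.02, 0, 0, 0]
    - [0, 0, 0.02, 0, 0, 0]

```text
time_s: 21.37
ee_pos: [0.6751, -0.1008, 0.1305]
tcp_rot: [[-0.19, 0.982, -0.0], [0.982, 0.19, 0.0], [0.0, -0.0, -1.0]]
wrist_force: [-0.3, -1.0, -0.5]
gripper_width: 0.0221
gripper_force: 25.7
```

Run:
```python
from h import *
st=manip.get_state();print(st['ee_pos'],st['gripper_width'],st['wrist_force'],st['ft_torque'])
s=cap('scene'); p0=st['ee_pos']; R=st['tcp_rot']
l=(cloud(s)-p0)@R
for lo in np.arange(0,.08,.01):
    q=l[(l[...,2]>lo)&(l[...,2]<lo+.01)&(abs(l[...,0])<.012)&(abs(l[...,1])<.035)]
    if len(q)>3: print(lo.round(2),len(q),'y',np.round([q[:,1].min(),q[:,1].max()],4))
cv2.imwrite('pics/c4.png',cv2.resize(s['pixels'][170:290,140:260,::-1],(600,600),interpolation=2))
```

```text
[ 0.6751405  -0.10077354  0.13047841] 0.022097177837061336 [-0.29946167 -0.98163187 -0.51376269] [-0.00523592 -0.00692524 -0.06519352]
0.0 28 y [-0.0103  0.0171]
0.01 34 y [-0.0102  0.0101]
0.02 31 y [-0.0097  0.0087]
0.03 51 y [-0.0143  0.0111]
0.04 40 y [-0.0195  0.0154]
0.05 36 y [-0.0223  0.0194]
0.06 62 y [-0.028   0.0218]
0.07 37 y [-0.0286  0.0223]
```

View pics/c4.png

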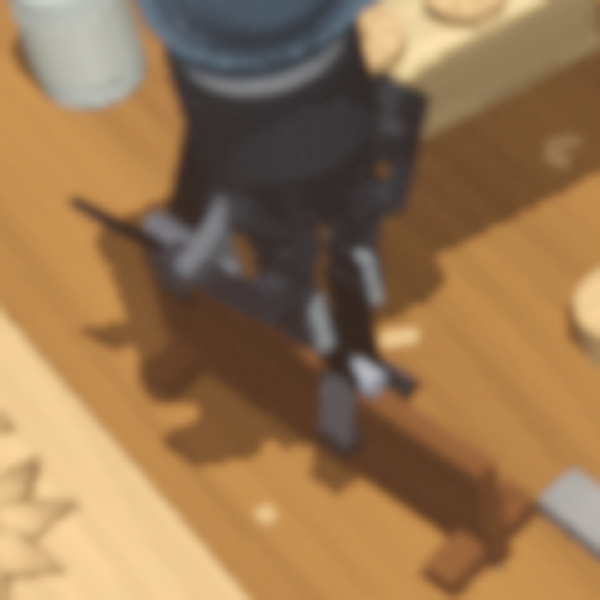

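The jaws straddle the rack board at about (345,400) with no contact force. I'll release gradually, following the handle lean as I did for the pinch.

>>> step_arm:
  series:
    - [0, 0.003, 0, 0, 0, 0]
    - [0, 0.006, 0, 0, 0, 0]
    - [0, 0.006, 0, 0, 0, 0]
  gripper: 0.38

```text
time_s: 21.67
ee_pos: [0.6787, -0.1003, 0.1312]
tcp_rot: [[-0.191, 0.982, 0.001], [0.982, 0.191, -0.0], [-0.0, 0.001, -1.0]]
wrist_force: [0.1, -0.5, -1.4]
gripper_width: 0.0323
gripper_force: 5.9
```

>>> step_arm:
  series:
    - [0, 0.003, 0, 0, 0, 0]
    - [0, 0.006, 0, 0, 0, 0]
    - [0, 0.006, 0, 0, 0, 0]
  gripper: 0.48

```text
time_s: 21.92
ee_pos: [0.6812, -0.0997, 0.1308]
tcp_rot: [[-0.191, 0.982, -0.0], [0.982, 0.191, -0.0], [0.0, -0.0, -1.0]]
wrist_force: [-0.7, -1.3, -0.8]
gripper_width: 0.0406
gripper_force: 4.9
```

>>> step_arm:
  series:
    - [0, 0.003, 0, 0, 0, 0]
    - [0, 0.006, 0, 0, 0, 0]
    - [0, 0.006, 0, 0, 0, 0]
  gripper: 0.6

```text
time_s: 22.17
ee_pos: [0.6846, -0.0991, 0.1311]
tcp_rot: [[-0.19, 0.982, 0.001], [0.982, 0.19, -0.0], [-0.0, 0.001, -1.0]]
wrist_force: [-0.5, -0.1, -0.3]
gripper_width: 0.0512
gripper_force: 0.1
```

>>> step_arm:
  series:
    - [0, 0, 0, 0, 0, 0]
    - [0, 0, 0, 0, 0, 0]
    - [0, 0, 0, 0, 0, 0]
    - [0, 0, 0, 0, 0, 0]
    - [0, 0, 0, 0, 0, 0]
  gripper: 1

```text
time_s: 22.58
ee_pos: [0.6841, -0.0991, 0.1309]
tcp_rot: [[-0.19, 0.982, 0.0], [0.982, 0.19, -0.0], [-0.0, 0.0, -1.0]]
wrist_force: [0.2, 0.3, 0.1]
gripper_width: 0.0854
gripper_force: 0.0
```

>>> step_arm:
  series:
    - [0, 0, -0.02, 0, 0, 0]
    - [0, 0, -0.06, 0, 0, 0]
    - [0, 0, -0.12, 0, 0, 0]
    - [0, 0, -0.19, 0, 0, 0]
    - [0, 0, -0.25, 0, 0, 0]

```text
time_s: 23.0
ee_pos: [0.6842, -0.0991, 0.2587]
tcp_rot: [[-0.19, 0.982, 0.001], [0.982, 0.19, -0.0], [-0.001, 0.001, -1.0]]
wrist_force: [1.4, -0.4, 0.3]
gripper_width: 0.0857
gripper_force: 0.0
```

>>> step_arm:
  series:
    - [0.02, -0.08, 0, 0, 0, 0]
    - [0.03, -0.16, 0, 0, 0, 0]
    - [0.03, -0.24, 0, 0, 0, 0]
    - [0.03, -0.32, 0, 0, 0, 0]
    - [0.03, -0.4, 0, 0, 0, 0]

```text
time_s: 23.42
ee_pos: [0.4832, -0.1224, 0.2565]
tcp_rot: [[-0.191, 0.982, 0.001], [0.982, 0.191, -0.001], [-0.001, 0.001, -1.0]]
wrist_force: [0.1, -0.3, 0.7]
gripper_width: 0.0856
gripper_force: 0.0
```

>>> step_arm:
  series:
    - [0.0, -0.05, 0, 0, 0, 0]
    - [0, -0.1, 0, 0, 0, 0]
    - [0, -0.1, 0, 0, 0, 0]

```text
time_s: 23.67
ee_pos: [0.4331, -0.1323, 0.2564]
tcp_rot: [[-0.188, 0.982, 0.0], [0.982, 0.188, -0.001], [-0.001, -0.0, -1.0]]
wrist_force: [-0.1, -0.8, 0.8]
gripper_width: 0.0855
gripper_force: 0.0
```

Run:
```python
from h import *
t=cap('top');s=cap('scene')
cv2.imwrite('pics/f.png',np.hstack([cv2.resize(t['pixels'][:,:,::-1],(400,300),interpolation=3),cv2.resize(s['pixels'][100:400,60:460,::-1],(400,300))]))
for n,c in (('t',t),('s',s)):
    w=cloud(c)
    for lo,hi in [(.07,.085),(.085,.1),(.1,.12),(.12,.14),(.14,.155),(.155,.18)]:
        q=w[(w[...,2]>lo)&(w[...,2]<hi)&(abs(w[...,0]-.68)<.05)&(abs(w[...,1]+.1)<.02)]
        if len(q): print(n,lo,len(q),np.round(np.r_[q.min(0),q.max(0)],3))
```

```text
t 0.07 61 [ 0.653 -0.119  0.07   0.68  -0.08   0.085]
t 0.085 39 [ 0.657 -0.11   0.085  0.68  -0.087  0.1  ]
t 0.1 57 [ 0.662 -0.111  0.1    0.691 -0.088  0.12 ]
t 0.12 67 [ 0.66  -0.113  0.12   0.698 -0.086  0.14 ]
t 0.14 62 [ 0.657 -0.113  0.14   0.707 -0.085  0.155]
t 0.155 9 [ 0.658 -0.112  0.155  0.661 -0.093  0.158]
s 0.07 74 [ 0.658 -0.107  0.071  0.692 -0.08   0.084]
s 0.085 75 [ 0.663 -0.114  0.085  0.69  -0.087  0.1  ]
s 0.1 80 [ 0.663 -0.112  0.1    0.696 -0.087  0.12 ]
s 0.12 66 [ 0.66  -0.114  0.121  0.702 -0.086  0.14 ]
s 0.14 72 [ 0.659 -0.113  0.14   0.708 -0.084  0.155]
s 0.155 11 [ 0.66  -0.113  0.155  0.667 -0.092  0.157]
```

View pics/f.png

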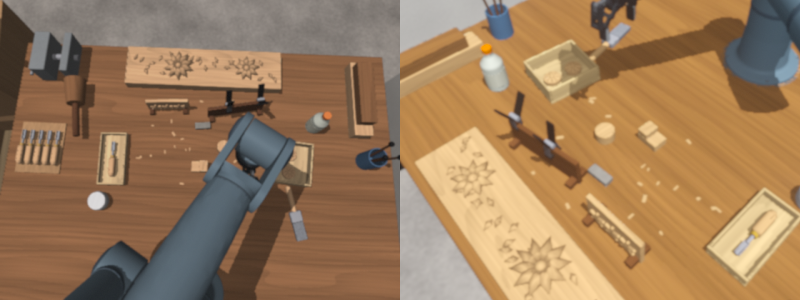

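The clamp stands upright on the rack, tops at 158 mm, about level with the fixed one. The gouge lies inside the tray, both rosettes are in the crate, the bystanders haven't moved, and the arm is clear.

```bash
python3 -c "
from plant import manip
print(manip.job_done())"
```

```text
the job is handed in; nothing more can be done
None
```

I handed the job in at about 24 s: gouge in the tray, both rosettes in the crate and the clamp gripping the rack upright, in the order asked, with the other things left in place by the last pictures; no verdict was returned.

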